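Charge the mill pot from the dosing chute and clamp it in the mill

TASK

Take the steel pot, hold it up under the mouth of the feeder's tilted chute and push the red paddle back with the pot's rim, so that the gate lifts and all six white grinding cylinders slide into the pot. Then draw the pot away so that the gate falls shut, carry it upright to the vibration mill and stand it on the clamp bed between the two jaws. Let go and turn the crank clockwise until the rubber-faced jaw has pushed the pot firmly against the V-shaped jaw; don't shift the glassware and jars standing about.

Things in the scene. Friction and masses are not known exactly. Their poses are not given: they have to be found in the camera images.
- pot_mid (a point): open round steel mill pot, 76 mm wide outside, 70 inside, 62 tall, 0.24 kg, one straight black bar handle. This point: on the pot's axis, half-way up (31 mm above its underside); z up the axis, handle along -x. It starts standing on the bench.
- pot_grip (a point): where to hold the pot: its handle, a level bar 12 mm wide (along this point's y) and 18 mm tall, reaching to 136 mm from the pot's axis. This point: middle of the bar's section, 100 mm from the pot's axis, 46 mm above the pot's underside; axes as pot_mid.
- chute_lip (a point): mouth of the feeder's chute (feeder fixed): middle of the lower edge of its floor, 168 mm above the bench. x level into the feeder, y across, z up. Open steel channel 46 mm wide inside, rising along +x at 21 degrees. Pieces leave towards -x at up to 0.7 m/s: keep the pot's mouth ahead of the lip.
- gate (a joint): feeder's gate, one piece with the red paddle: rad, 0 shut, 0.45 stop; pieces pass from about 0.27. Paddle: plate 64 mm wide, front face 8 mm ahead (-x) of the lip, 9 to 69 mm below it. The pot pushes it to +x; a spring (about 3 N at the rim) shuts it. With the rim 23 mm below the lip and the pot's axis 24 mm ahead (-x) of the lip the gate is at about 0.4.
- piece0_mid (a point): one of six alike white ceramic grinding cylinders, 18 mm wide and 18 long, 25 g; its centre. They start in the chute behind the gate, 90 to 150 mm up from the lip.
- piece1_mid (a point): one of six alike white ceramic grinding cylinders, 18 mm wide and 18 long, 25 g; its centre. They start in the chute behind the gate, 90 to 150 mm up from the lip.
- piece2_mid (a point): one of six alike white ceramic grinding cylinders, 18 mm wide and 18 long, 25 g; its centre. They start in the chute behind the gate, 90 to 150 mm up from the lip.
- piece3_mid (a point): one of six alike white ceramic grinding cylinders, 18 mm wide and 18 long, 25 g; its centre. They start in the chute behind the gate, 90 to 150 mm up from the lip.
- piece4_mid (a point): one of six alike white ceramic grinding cylinders, 18 mm wide and 18 long, 25 g; its centre. They start in the chute behind the gate, 90 to 150 mm up from the lip.
- piece5_mid (a point): one of six alike white ceramic grinding cylinders, 18 mm wide and 18 long, 25 g; its centre. They start in the chute behind the gate, 90 to 150 mm up from the lip.
- mill_bed (a point): on the clamp bed of the vibration mill (fixed), 79 mm above the bench: the point under the pot's axis once clamped. z up, +y to the V-shaped jaw, -y to the rubber-faced jaw and crank. Jaws 40 mm tall, 78 long in x. Open, the pot has about 14 mm to spare: set its axis 7 mm to -y of here, handle along -x (it is higher than the jaws).
- fixed_jaw: the V-shaped steel jaw of the mill's clamp, fixed; it touches the clamped pot's wall; origin on the bench under mill_bed, axes as mill_bed
- jaw_pad: rubber face of the moving jaw, 70 mm long, 34 tall; closes along mill_bed's +y; yields up to 3 mm at 3 N per mm, then is hard; origin at bench height
- jaw (a joint): travel of the moving jaw, m, larger is tighter; within 2 mm of 0 at the start. At 0 the rubber face is 52 mm to -y of mill_bed; at 0.014 it meets a pot that stands against the V jaw, at 0.016 it presses it with about 6 N, at 0.017 the rubber is at its end.
- crank (a joint): angle of the crank, rad, growing clockwise seen from the crank's end (looking along mill_bed's +y), which closes the jaw by 12 mm a turn. 0: knob straight above the hub. The screw stays where it is left; about 2.5 N at the knob turns it.
- crank_hub (a point): on the crank's level axis, level with the knob's middle; 100 mm above the bench, 142 mm to -y of mill_bed, axes as mill_bed; the axis runs along y. At crank angle a the knob's middle is 32 sin(a) mm to +x and 32 cos(a) mm up from here; it does not move along y.
- knob_mid (a point): middle of the crank's black knob, a freely turning sleeve 15 mm thick, 50 mm long along the crank's axis, outer end (-y of mill_bed) free; the crank arm is 25 mm to +y. It can be held from above at every crank angle.
- jar_a: bystander: green-capped glass jar, 52 mm wide, 82 tall, standing; origin at the middle of its underside
- jar_b: bystander: a second such green-capped jar, standing; origin at the middle of its underside
- vial: bystander: white red-capped vial, 30 mm wide, 55 tall, standing; origin at the middle of its underside
- beaker: bystander: empty glass beaker, 66 mm wide, 85 tall, standing; origin at the middle of its underside
- flask: bystander: blue-green conical flask, 80 mm wide, 115 tall, standing; origin at the middle of its underside
- reagent: bystander: amber bottle with blue cap, 60 mm wide, 120 tall, standing; origin at the middle of its underside
- pot: the same pot and handle as a whole; origin at the middle of its underside, axes as pot_mid's
Mind the look-alikes: they are no part of the job. Leave any yellow look-alike of the pot alone.

How it is judged:
On the way, in this order (a step that is already met when the one before it is completed fails the run):
1. the pot, held up under the chute's mouth, has pushed the paddle back (value of joint gate above 0.2 rad and horizontal distance between pot_mid and chute_lip below 0.06 m and height (world z) of pot_mid above 0.06 m).
2. all six grinding cylinders lie in the pot while it is still held up off the bench (distance between each of piece0_mid, piece1_mid, piece2_mid, piece3_mid, piece4_mid, piece5_mid and pot_mid below 0.042 m and height (world z) of pot_mid above 0.06 m and horizontal distance between pot_mid and chute_lip below 0.08 m), for 0.2 s.
3. the pot, with all six, stands upright on the clamp bed between the jaws, let go, before it is clamped (distance between each of piece0_mid, piece1_mid, piece2_mid, piece3_mid, piece4_mid, piece5_mid and pot_mid below 0.042 m and x of pot_mid in the frame of mill_bed between -0.01 and 0.01 m and z of pot_mid in the frame of mill_bed between 0.026 and 0.036 m and y of pot_mid in the frame of mill_bed between -0.024 and 0.006 m and angle between pot_mid's own z axis and vertical below 0.08 rad and contact force between the fingers and pot below 0.1 N), for 0.2 s.
At the end, for the whole second after the job is handed in: All six grinding cylinders are in the pot; the pot stands upright (within 0.08 rad) on the clamp bed, within 10 mm of mill_bed in x, pressed between the two jaws (over 2 N from the rubber face, over 1 N on the V jaw) and at rest; the feeder's gate has fallen shut (under 0.06 rad) (distance between each of piece0_mid, piece1_mid, piece2_mid, piece3_mid, piece4_mid, piece5_mid and pot_mid below 0.042 m and x of pot_mid in the frame of mill_bed between -0.01 and 0.01 m and z of pot_mid in the frame of mill_bed between 0.026 and 0.036 m and y of pot_mid in the frame of mill_bed between -0.024 and 0.006 m and angle between pot_mid's own z axis and vertical below 0.08 rad and contact force between jaw_pad and pot above 2 N and contact force between fixed_jaw and pot above 1 N and value of joint gate below 0.06 rad and linear speed of pot below 0.02 m/s); the robot touches nothing.
It fails at once if a jar, vial, bottle, beaker or flask is shifted by over 25 mm or tipped (distance of any of jar_a, jar_b, vial, beaker, flask, reagent from where it was at the start of the episode above 0.025 m or angle between any of jar_a, jar_b, vial, beaker, flask, reagent's own z axis and vertical above 0.35 rad).
It fails at once if the pot is tipped by over 0.5 rad (angle between pot_mid's own z axis and vertical above 0.5 rad).
It also fails if it takes over 61 s, if anything falls off the work surface, if the arm or the gripper's body presses on something with over 40 N, if the wrist force passes 120 N, or if a joint passes its speed limit or range.

ROBOT

A 7-joint arm with a two-finger parallel gripper is mounted at the origin on the work surface. World frame = base frame: x ahead of the robot, y to its left, z up, the work surface at z = 0. Lengths are in m, angles in rad, forces in N, time in s.
With the tool pointing down it reaches from about 0.35 to 0.9 m from the base axis. Payload 8.1 kg.
Tool frame: the origin (TCP) lies at the very end of the fingers, on their centre line; the grasp point (between the pads) lies grasp_offset behind it (grasp_offset is the distance from the TCP to the grasp point, in m); z points along the fingers, x is the direction in which the jaws open and shut, and the axes are right-handed (so a half turn about z gives the same grasp; the last joint's range is limited). The gripper opens to 85 mm and grips with 20 to 120 N. Pads are 22 mm wide; open, the fingers measure 114 mm over their backs; the gripper's body (76 mm by 85 mm) begins 54 mm behind the grasp point. The pads swing forward as they close: fully open they stand 13 mm farther back than shut.
Start: joints at [-1.323, 0.434, 0.025, 1.573, -0.012, 1.134, -0.075], TCP at [0.215, 0.587, 0.231] pointing down, gripper open.
Joint ranges: [-2.62, 2.62], [-0.44, 2.09], [-1.27, 1.32], [0.08, 2.57], [-1.32, 4.46], [0.12, 2], [-2.74, 2.74]. Speed limits (rad/s): [2.22, 2.22, 3.01, 3.01, 3.14, 3.14, 3.14].

INTERFACE

Orientations are given as a rotation vector (axis times angle).
In Python, from bench import get_obs, snapshot, hand_in, grasp_offset gives the robot as it stands.
- The arm moves only by the shell command python3 -m crank 'ROWS' [FORCE]. ROWS is JSON, a list of rows, each an object of numbers: "grip": the opening, from -1 (shut) to 1 (fully open); "x", "y", "z": the shift along the tool's x, y, z in mm; "wx", "wy", "wz": the turn, a rotation vector about the tool's x, y, z in degrees. In form: [{"grip": .., "x": .., "y": .., "z": .., "wx": .., "wy": .., "wz": ..}, ...]. A call has 1 to 10 rows; each row is the pose to reach, as a shift and turn from the pose commanded when the call began, along the tool's axes at that moment; what a row does not reach only later rows make up. A row lasts 1/10 s, in which the tool goes at most 50 mm and 8.59 degrees, less where a joint would pass 70% of its speed; a pose out of reach is approached as far as the arm can. A call with a gripper value outside its range is refused whole. The fingers move at their own pace and stop on an object; FORCE is the grip in N (left out, the last holds). Time passes only in rows, so rows that repeat a pose let the fingers close. It gives the time, the measured TCP pose, the force and the opening at its end, in the units of the state.
- get_obs(): the state, without advancing time (a new reading comes with each control period).
- snapshot(name): name is "scene" or "top"; returns a dict with "frame" (400x640x3 uint8, red, green, blue), "fx", "fy", "cx", "cy" (pixels), "extrinsics" (4x4, takes a point from camera to world coordinates). Camera axes: x right, y up, looking along -z (the intrinsics and any distortion apply to the point x, -y, -z); pixel columns grow to the right and rows downward; lengths in m; the calibration is good to about 2 mm. A picture is of the moment at which its call begins. There is no depth.
- hand_in(): hands the job in, once; it reports no verdict.
The state is a dict: "t": time; "q": joint angles; "dq": joint speeds; "tau": joint torques, N m; "tool_pos": TCP position; "tool_rot": TCP orientation; "ft_force": force on the tool from outside, world axes, zero at the start; "torque": the same for the moment, N m; "gripper_width": opening from 0.0 (shut) to 1.0 (fully open).
Only numpy, scipy, OpenCV 4.12 (cv2) and the standard library are available. Lean on these libraries where they do the work, as an engineer would, in place of code of your own. Each camera call takes 0.05 s, during which the arm holds its last target. There are 200 camera calls.

## Working session

There is one attempt and no reset: what is moved stays moved. The work goes in short steps, Python scripts to look and compute and a shell command to move; the robot and the scene stay as the last step left them, time stands still between calls to the robot, and variables do not carry over. Pictures are saved under pics/ and viewed, about 8 in all and at most 12, crops included, and the job is handed in when it is done.

```bash
ls; mkdir -p pics; python3 - <<'E'
from bench import *
import cv2,numpy as np
o=get_obs();print(o['t'],o['tool_pos'],o['tool_rot'],o['gripper_width'],grasp_offset if not callable(grasp_offset) else grasp_offset())
for n in('scene','top'):
    s=snapshot(n);cv2.imwrite(f'pics/{n}0.png',s['frame'][:,:,::-1]);print(n,{k:np.round(v,3).tolist() for k,v in s.items() if k!='frame'})
E
```

```text
pics
0.0 [0.21466581 0.58642714 0.23052649] [ 2.57427695e+00  1.79895548e+00 -1.93237905e-03] 1.001865241604863 0.0187
scene {'fx': 473.915, 'fy': 473.915, 'cx': 313.987, 'cy': 200.16, 'extrinsics': [[0.122, -0.644, 0.755, 1.471], [0.992, 0.07, -0.101, -0.033], [0.012, 0.762, 0.647, 0.929], [0.0, 0.0, 0.0, 1.0]]}
top {'fx': 383.649, 'fy': 383.649, 'cx': 322.179, 'cy': 202.471, 'extrinsics': [[-0.001, 0.983, -0.181, 0.393], [-1.0, -0.0, 0.005, 0.079], [0.005, 0.181, 0.983, 1.131], [0.0, 0.0, 0.0, 1.0]]}
```

View pics/scene0.png

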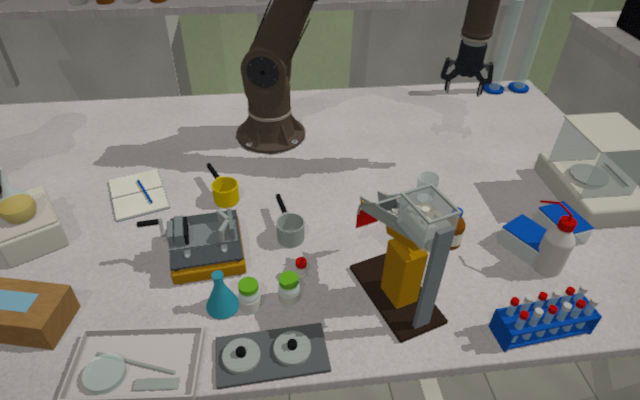

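View pics/top0.png

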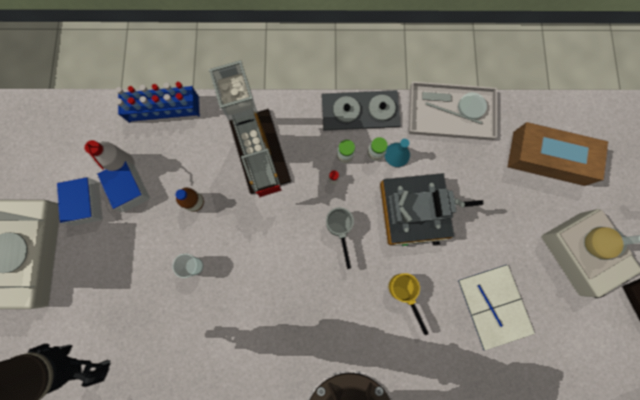

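Scene picture: pot at (290,230), handle up to (282,198); the mill is at (205,245) with its crank knob at (148,223); the chute and red paddle are at (366,215). Top picture: pot at (340,222), paddle at (268,190), mill at (420,210), knob at (475,203). The yellow look-alike pot is at (405,288). Next I take enlarged crops for exact pixels.

```bash
python3 - <<'E'
import cv2
a=cv2.imread('pics/top0.png')[130:290,220:490];cv2.imwrite('pics/topc.png',cv2.resize(a,None,fx=2.96,fy=2.96,interpolation=2))
a=cv2.imread('pics/scene0.png')[150:310,130:400];cv2.imwrite('pics/scc.png',cv2.resize(a,None,fx=2.96,fy=2.96,interpolation=2))
E
```

```text
(no output)
```

View pics/topc.png

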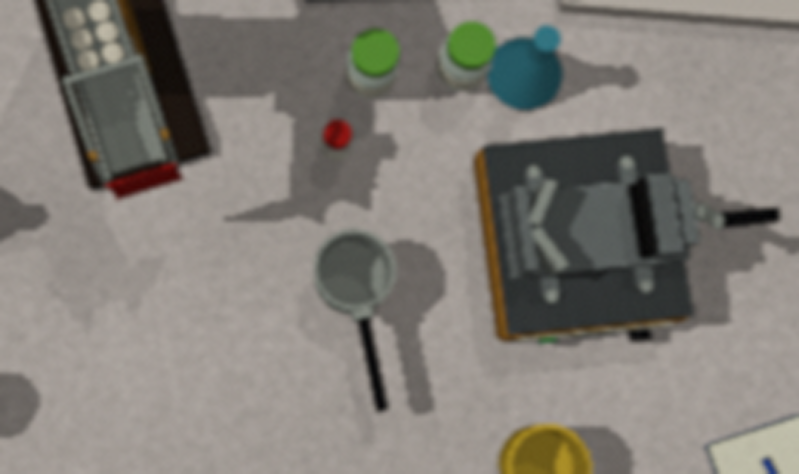

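View pics/scc.png

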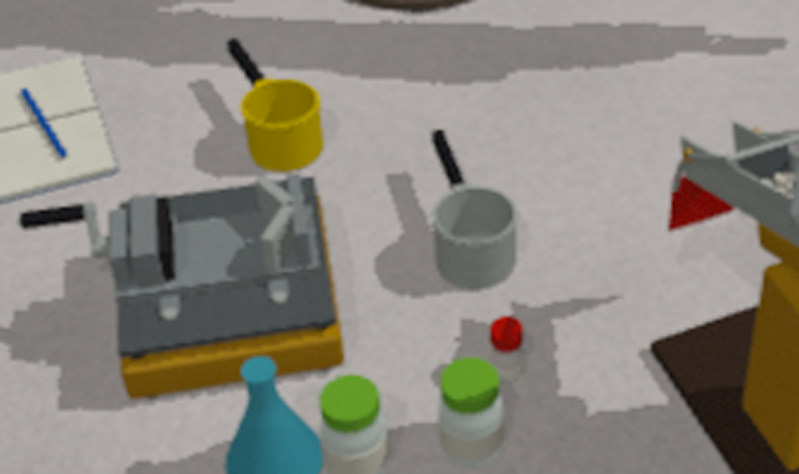

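```bash
cat > h.py <<'E'
import numpy as np, cv2
from bench import *
def cam(n,s=None):
    s=s or snapshot(n); return s
def ray(s,u,v):
    T=s['extrinsics'];d=np.array([(u-s['cx'])/s['fx'],-(v-s['cy'])/s['fy'],-1]);return T[:3,3],T[:3,:3]@d
def plane(s,u,v,z):
    o,d=ray(s,u,v);return o+d*(z-o[2])/d[2]
def tri(s1,p1,s2,p2):
    o1,d1=ray(s1,*p1);o2,d2=ray(s2,*p2)
    A=np.stack([d1,-d2],1);k=np.linalg.lstsq(A,o2-o1,rcond=None)[0]
    a=o1+k[0]*d1;b=o2+k[1]*d2;return (a+b)/2,np.linalg.norm(a-b)
def proj(s,p):
    q=np.linalg.inv(s['extrinsics'])@np.r_[p,1];return s['cx']+s['fx']*q[0]/-q[2],s['cy']-s['fy']*q[1]/-q[2]
E
python3 - <<'E'
from h import *
np.set_printoptions(precision=4,suppress=True)
T=snapshot('top');S=snapshot('scene')
t=lambda x,y:(220+x/2.96-.33,130+y/2.96-.33)
c=lambda x,y:(130+x/2.96-.33,150+y/2.96-.33)
P=lambda n,x,y,z:print(n,plane(T,*t(x,y),z))
P('potrim',355,272,.062);P('handle tip',382,409,.055);P('handle root',363,319,.055)
print('potrim sc',plane(S,*c(475,217),.062),'tip sc',plane(S,*c(438,133),.055))
for n,a,b in [('knob out',(778,214),(22,219)),('knob in',(722,219),(86,212)),('paddle top L(+y)',(108,187),(740,208)),('padd topR',(175,166),(682,178)),('padd botR',(180,180),(669,229)),('padd botL',(117,197),(733,208))]:
    print(n,*tri(T,t(*a),S,c(*b)))
P('padd botR',180,180,.099);P('padd botL',117,197,.099)
P('padd topR',175,166,.159);P('padd topL',108,187,.159)
P('wall R',172,163,.168);P('wall L',94,188,.168)
P('axis a chute wall L',66,78,.2)
for n,x,y in [('pad +x',630,180),('pad -x',645,255),('padr +x',645,179),('padr-x',657,253)]: P(n,x,y,.115)
P('V+x',553,183,.119);P('V-x',565,266,.119);P('Vapex',533,228,.119);P('Vapexin',543,225,.119)
# masks
for s,n in((T,'top'),(S,'scene')):
    h=cv2.cvtColor(s['frame'],cv2.COLOR_RGB2HSV)
    for nm,m in(('red',((h[...,0]<8)|(h[...,0]>172))&(h[...,1]>150)&(h[...,2]>50)),('dark',(h[...,2]<45))):
        k,l,st,ce=cv2.connectedComponentsWithStats(m.astype(np.uint8))
        for i in range(1,k):
            if 25<st[i,4]<500: 
                r=cv2.minAreaRect(np.argwhere(l==i)[:,::-1].astype(np.float32));print(n,nm,st[i,4],ce[i],np.round(cv2.boxPoints(r),1).tolist())
E
```

```text
potrim [0.5355 0.025  0.062 ]
handle tip [0.4075 0.0007 0.055 ]
handle root [0.4916 0.0175 0.055 ]
potrim sc [0.5463 0.0266 0.062 ] tip sc [0.4156 0.0014 0.055 ]
knob out [ 0.5788 -0.3512  0.1293] 0.002086444475907141
knob in [ 0.5745 -0.3006  0.128 ] 0.0026432860824975946
paddle top L(+y) [0.6082 0.2529 0.1072] 0.0019601693090521874
padd topR [0.6178 0.1913 0.1555] 0.007953472487004993
padd botR [0.6171 0.1887 0.0972] 0.0003550659068277086
padd botL [0.6005 0.2473 0.1004] 0.0016861355574468368
padd botR [0.6168 0.1887 0.099 ]
padd botL [0.6007 0.2467 0.099 ]
padd topR [0.6163 0.1869 0.159 ]
padd topL [0.5975 0.245  0.159 ]
wall R [0.6169 0.1886 0.168 ]
wall L [0.5947 0.2556 0.168 ]
axis a chute wall L [0.6837 0.2766 0.2   ]
pad +x [ 0.6132 -0.2251  0.115 ]
pad -x [ 0.5438 -0.2349  0.115 ]
padr +x [ 0.6142 -0.2389  0.115 ]
padr-x [ 0.5456 -0.2459  0.115 ]
V+x [ 0.6096 -0.1534  0.119 ]
V-x [ 0.5333 -0.1611  0.119 ]
Vapex [ 0.568  -0.1336  0.119 ]
Vapexin [ 0.5707 -0.1427  0.119 ]
top red 26 [154.5385  86.8077] [[152.0, 84.0], [157.0, 84.0], [157.0, 89.0], [152.0, 89.0]]
top red 26 [17
[... 4735 characters left out ...]
1562], [278.3999938964844, 193.8000030517578], [285.3999938964844, 210.39999389648438], [282.6000061035156, 211.60000610351562]]
scene dark 99 [185.4343 230.3131] [[182.6999969482422, 217.10000610351562], [186.5, 216.8000030517578], [188.1999969482422, 243.89999389648438], [184.39999389648438, 244.10000610351562]]
scene dark 87 [147.1954 222.6207] [[136.6999969482422, 221.8000030517578], [156.89999389648438, 219.10000610351562], [157.5, 223.39999389648438], [137.3000030517578, 226.10000610351562]]
scene dark 76 [291.5789 344.0789] [[288.0, 349.0], [288.0, 339.0], [296.0, 339.0], [296.0, 349.0]]
scene dark 81 [240.2346 351.5185] [[236.0, 356.0], [236.0, 347.0], [245.0, 347.0], [245.0, 356.0]]
```

The numbers agree. The pot axis is near (0.540, 0.026), yaw about 11°. The chute lip is near (0.616, 0.219), yaw about 15.5°. The mill yaw is about 6°, with the bed near (0.573, -0.179). The knob is near (0.577, -0.326, 0.129). V-jaw length (77 mm), pad length (70 mm) and knob length (51 mm) all match the given sizes. Next: a planner that turns a target into tool-frame shifts.

```bash
cat > go.py <<'E'
# usage: go.py x y z yaw  (grasp point target, tool down, tool x axis at yaw deg [mod 180], from measured pose)
import sys;from h import *
from scipy.spatial.transform import Rotation as R
x,y,z,yaw=map(float,sys.argv[1:5]);o=get_obs()
r=R.from_rotvec(o['tool_rot']);M=r.as_matrix()
cur=np.array(o['tool_pos'])-M[:,2]*grasp_offset
def tgt(yw):
    c,s=np.cos(np.radians(yw)),np.sin(np.radians(yw));return np.array([[c,s,0],[s,-c,0],[0,0,-1]])
Ms=min((tgt(yaw),tgt(yaw+180)),key=lambda m:(r.inv()*R.from_matrix(m)).magnitude())
tcp=np.array([x,y,z-grasp_offset])
print('t',round(o['t'],2),'grasp',cur.round(4),'xaxis',M[:,0].round(3),'zaxis',M[:,2].round(3),'grip',round(o['gripper_width'],3),'F',np.round(o['ft_force'],1),'q7',np.round(o['q'][6],2))
print('shift mm',(M.T@(tcp-np.array(o['tool_pos']))*1e3).round(1),'rotvec deg',np.degrees((r.inv()*R.from_matrix(Ms)).as_rotvec()).round(1))
E
python3 go.py .443 .007 .16 101
```

```text
t 0.2 grasp [0.2147 0.5867 0.2495] xaxis [ 0.344  0.939 -0.001] zaxis [-0.    -0.001 -1.   ] grip 1.0 F [ 0.1 -0.1 -0.3] q7 -0.08
shift mm [-465.8  413.6   90. ] rotvec deg [ -0.    0.1 -31.1]
```

```bash
python3 -m crank '[{"x":-40,"y":35,"wz":-5,"grip":0.3},{"x":-80,"y":70,"wz":-10,"grip":0.3},{"x":-120,"y":105,"z":5,"wz":-15,"grip":0.3},{"x":-155,"y":138,"z":10,"wz":-20,"grip":0.3},{"x":-190,"y":170,"z":20,"wz":-25,"grip":0.3},{"x":-230,"y":205,"z":30,"wz":-31,"grip":0.3},{"x":-268,"y":238,"z":40,"wz":-31,"grip":0.3},{"x":-305,"y":270,"z":50,"wz":-31,"grip":0.3},{"x":-340,"y":303,"z":60,"wz":-31,"grip":0.3},{"x":-375,"y":335,"z":70,"wz":-31,"grip":0.3}]' 110; python3 go.py .443 .007 .12 101
```

```text
t 0.2 grasp [0.2147 0.5867 0.2495] xaxis [ 0.344  0.939 -0.001] zaxis [-0.    -0.001 -1.   ] grip 1.0 F [ 0.1 -0.1 -0.3] q7 -0.08
shift mm [-465.8  413.6  130. ] rotvec deg [ -0.    0.1 -31.1]validation failed for argument at $[0]...
```

```bash
python3 -m crank '[{"grip":0.3,"x":-40,"y":35,"z":0,"wx":0,"wy":0,"wz":-5},{"grip":0.3,"x":-80,"y":70,"z":0,"wx":0,"wy":0,"wz":-10},{"grip":0.3,"x":-120,"y":105,"z":5,"wx":0,"wy":0,"wz":-15},{"grip":0.3,"x":-155,"y":138,"z":10,"wx":0,"wy":0,"wz":-20},{"grip":0.3,"x":-190,"y":170,"z":20,"wx":0,"wy":0,"wz":-25},{"grip":0.3,"x":-230,"y":205,"z":30,"wx":0,"wy":0,"wz":-31},{"grip":0.3,"x":-268,"y":238,"z":40,"wx":0,"wy":0,"wz":-31},{"grip":0.3,"x":-305,"y":270,"z":50,"wx":0,"wy":0,"wz":-31},{"grip":0.3,"x":-340,"y":303,"z":60,"wx":0,"wy":0,"wz":-31},{"grip":0.3,"x":-375,"y":335,"z":70,"wx":0,"wy":0,"wz":-31}]' 110; python3 go.py .443 .007 .12 101
```

```text
t: 1.2
tool_pos: [0.3975, 0.1263, 0.1632]
tool_rot: [2.0, 2.422, 0.002]
ft_force: [1.1, 0.7, -0.3]
gripper_width: 0.65
t 1.2 grasp [0.3975 0.1263 0.1819] xaxis [-0.189  0.982  0.   ] zaxis [ 0.001  0.001 -1.   ] grip 0.65 F [ 1.1  0.7 -0.3] q7 1.37
shift mm [-125.8   22.    61.9] rotvec deg [ 0.1 -0.  -0.1]
```

```bash
python3 -m crank '[{"grip":0.3,"x":-40,"y":7,"z":20,"wx":0,"wy":0,"wz":0},{"grip":0.3,"x":-80,"y":14,"z":40,"wx":0,"wy":0,"wz":0},{"grip":0.3,"x":-115,"y":20,"z":55,"wx":0,"wy":0,"wz":0},{"grip":0.3,"x":-126,"y":22,"z":60,"wx":0,"wy":0,"wz":0},{"grip":0.3,"x":-126,"y":22,"z":60,"wx":0,"wy":0,"wz":0}]'; python3 - <<'E'
from h import *
T=snapshot('top')['frame'];S=snapshot('scene')['frame']
a=cv2.resize(T[170:290,280:410,::-1],None,fx=3,fy=3,interpolation=2);b=cv2.resize(S[130:250,210:340,::-1],None,fx=3,fy=3,interpolation=2)
cv2.imwrite('pics/g.png',np.hstack([a,b]))
E
python3 go.py .443 .007 .046 101
```

```text
t: 1.7
tool_pos: [0.4424, 0.0065, 0.1025]
tool_rot: [-2.005, -2.418, 0.002]
ft_force: [0.2, 0.4, 0.3]
gripper_width: 0.651
t 1.8 grasp [0.4423 0.009  0.122 ] xaxis [-0.189  0.982  0.   ] zaxis [-0.  0. -1.] grip 0.652 F [0.  0.8 0. ] q7 1.73
shift mm [-2.2  0.4 76. ] rotvec deg [-0.  -0.  -0.1]
```

View pics/g.png

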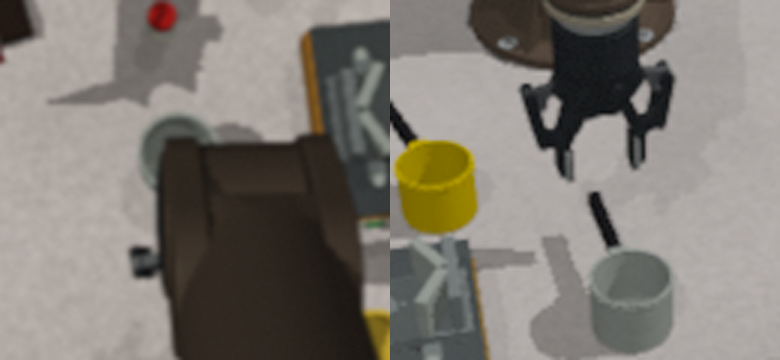

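The scene view shows the black handle tip (600,197 in the crop) centred between the open fingers (565 and 637). Going down and gripping.

```bash
python3 -m crank '[{"grip":0.3,"x":-2,"y":0,"z":35,"wx":0,"wy":0,"wz":0},{"grip":0.3,"x":-2,"y":0,"z":70,"wx":0,"wy":0,"wz":0},{"grip":0.3,"x":-2,"y":0,"z":75,"wx":0,"wy":0,"wz":0},{"grip":0.3,"x":-2,"y":0,"z":75,"wx":0,"wy":0,"wz":0},{"grip":-1,"x":-2,"y":0,"z":75,"wx":0,"wy":0,"wz":0},{"grip":-1,"x":-2,"y":0,"z":75,"wx":0,"wy":0,"wz":0},{"grip":-1,"x":-2,"y":0,"z":75,"wx":0,"wy":0,"wz":0},{"grip":-1,"x":-2,"y":0,"z":75,"wx":0,"wy":0,"wz":0},{"grip":-1,"x":-2,"y":0,"z":75,"wx":0,"wy":0,"wz":0},{"grip":-1,"x":-2,"y":0,"z":75,"wx":0,"wy":0,"wz":0}]' 120;python3 go.py .443 .007 .046 101
```

```text
t: 2.8
tool_pos: [0.4433, 0.0068, 0.0291]
tool_rot: [2.0, 2.422, 0.002]
ft_force: [-1.9, 0.3, 8.3]
gripper_width: 0.115
t 2.8 grasp [0.4433 0.0068 0.0478] xaxis [-0.189  0.982  0.   ] zaxis [ 0.001  0.001 -1.   ] grip 0.115 F [-1.9  0.3  8.3] q7 1.79
shift mm [ 0.2 -0.3  1.8] rotvec deg [ 0.1 -0.  -0.1]
```

```bash
python3 -m crank '[{"grip":-1,"x":0,"y":0,"z":-5,"wx":0,"wy":0,"wz":0},{"grip":-1,"x":0,"y":0,"z":-20,"wx":0,"wy":0,"wz":0},{"grip":-1,"x":0,"y":0,"z":-45,"wx":0,"wy":0,"wz":0},{"grip":-1,"x":0,"y":0,"z":-70,"wx":0,"wy":0,"wz":0},{"grip":-1,"x":0,"y":0,"z":-83,"wx":0,"wy":0,"wz":0},{"grip":-1,"x":0,"y":0,"z":-83,"wx":0,"wy":0,"wz":0},{"grip":-1,"x":0,"y":0,"z":-83,"wx":0,"wy":0,"wz":0}]';python3 go.py .47 .179 .131 105.5;  python3 - <<'E'
from h import *
T=snapshot('top')['frame'];S=snapshot('scene')['frame']
a=cv2.resize(T[170:290,280:410,::-1],None,fx=3,fy=3,interpolation=2);b=cv2.resize(S[130:250,210:340,::-1],None,fx=3,fy=3,interpolation=2)
cv2.imwrite('pics/l.png',np.hstack([a,b]))
E
```

```text
t: 3.5
tool_pos: [0.4424, 0.0066, 0.1111]
tool_rot: [-2.0, -2.422, -0.0]
ft_force: [0.3, -0.6, -2.7]
gripper_width: 0.117
t 3.5 grasp [0.4424 0.0066 0.1298] xaxis [-0.189  0.982  0.   ] zaxis [-0.  0. -1.] grip 0.117 F [ 0.3 -0.6 -2.7] q7 1.74
shift mm [164.1  59.7  -1.2] rotvec deg [-0.  -0.  -4.6]
```

View pics/l.png

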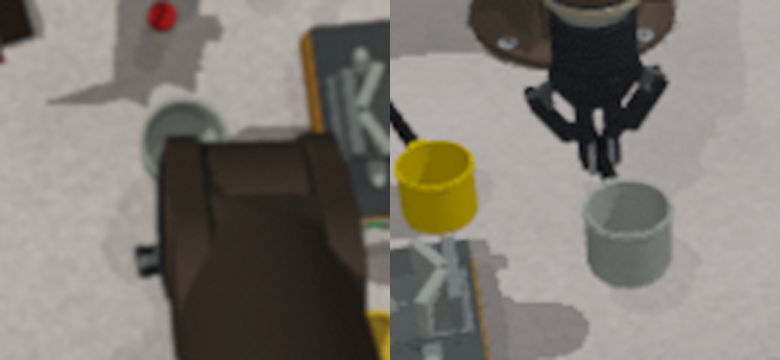

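```bash
python3 - <<'E'
from h import *
S=snapshot('scene');print(plane(S,289,199.5,.1445))
E
python3 go.py .45 .172 .131 105.5
python3 -m crank '[{"grip":-1,"x":15,"y":4,"z":0,"wx":0,"wy":0,"wz":0},{"grip":-1,"x":45,"y":12,"z":0,"wx":0,"wy":0,"wz":-1},{"grip":-1,"x":80,"y":20,"z":-1,"wx":0,"wy":0,"wz":-2},{"grip":-1,"x":115,"y":30,"z":-1,"wx":0,"wy":0,"wz":-3},{"grip":-1,"x":145,"y":37,"z":-1,"wx":0,"wy":0,"wz":-4.5},{"grip":-1,"x":161,"y":39,"z":-1,"wx":0,"wy":0,"wz":-4.5},{"grip":-1,"x":161,"y":39,"z":-1,"wx":0,"wy":0,"wz":-4.5}]';python3 go.py .497 .186 .131 105.5;  python3 - <<'E'
from h import *
T=snapshot('top')['frame'];S=snapshot('scene')['frame']
a=cv2.resize(T[120:240,230:360,::-1],None,fx=3,fy=3,interpolation=2);b=cv2.resize(S[150:270,300:430,::-1],None,fx=3,fy=3,interpolation=2)
cv2.imwrite('pics/c.png',np.hstack([a,b]))
E
```

```text
[0.54650565 0.02537404 0.1445    ]
t 3.65 grasp [0.442  0.0065 0.1291] xaxis [-0.189  0.982  0.   ] zaxis [-0.002 -0.    -1.   ] grip 0.119 F [ 0.5  0.7 -2.2] q7 1.74
shift mm [161.1  39.1  -2. ] rotvec deg [-0.1 -0.  -4.6]
t: 4.35
tool_pos: [0.4499, 0.1748, 0.1113]
tool_rot: [-1.898, -2.502, 0.001]
ft_force: [-1.0, 0.5, -1.0]
gripper_width: 0.114
t 4.35 grasp [0.4499 0.1748 0.13  ] xaxis [-0.27   0.963  0.001] zaxis [-0.001  0.    -1.   ] grip 0.114 F [-1.   0.5 -1. ] q7 1.45
shift mm [-1.9 48.4 -1.1] rotvec deg [-0.1 -0.   0.1]
```

View pics/c.png

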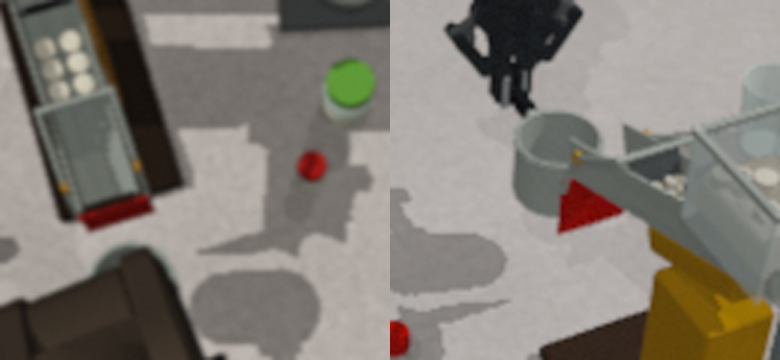

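```bash
python3 -m crank '[{"grip":-1,"x":0,"y":8,"z":0,"wx":0,"wy":0,"wz":0},{"grip":-1,"x":-1,"y":20,"z":0,"wx":0,"wy":0,"wz":0},{"grip":-1,"x":-1,"y":32,"z":0,"wx":0,"wy":0,"wz":0},{"grip":-1,"x":-1,"y":37,"z":0,"wx":0,"wy":0,"wz":0},{"grip":-1,"x":-1,"y":37,"z":0,"wx":0,"wy":0,"wz":0},{"grip":-1,"x":-1,"y":37,"z":0,"wx":0,"wy":0,"wz":0}]';python3 go.py .497 .186 .131 105.5;  python3 - <<'E'
from h import *
T=snapshot('top')['frame'];S=snapshot('scene')['frame']
a=cv2.resize(T[120:240,230:360,::-1],None,fx=3,fy=3,interpolation=2);b=cv2.resize(S[150:270,300:430,::-1],None,fx=3,fy=3,interpolation=2)
cv2.imwrite('pics/d.png',np.hstack([a,b]))
E
```

```text
t: 5.05
tool_pos: [0.4864, 0.1806, 0.112]
tool_rot: [-1.904, -2.498, 0.001]
ft_force: [-1.3, -0.9, -1.9]
gripper_width: 0.113
t 5.05 grasp [0.4864 0.1806 0.1307] xaxis [-0.265  0.964 -0.   ] zaxis [-0.001 -0.    -1.   ] grip 0.113 F [-1.3 -0.9 -1.9] q7 1.47
shift mm [ 2.4 11.7 -0.3] rotvec deg [-0.   0.  -0.1]
```

View pics/d.png

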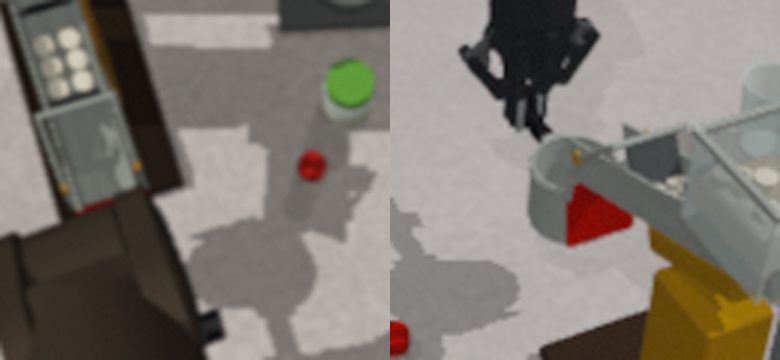

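```bash
python3 -m crank '[{"grip":-1,"x":1,"y":4,"z":0,"wx":0,"wy":0,"wz":0},{"grip":-1,"x":2,"y":8,"z":0,"wx":0,"wy":0,"wz":0},{"grip":-1,"x":2,"y":8,"z":0,"wx":0,"wy":0,"wz":0},{"grip":-1,"x":2,"y":8,"z":0,"wx":0,"wy":0,"wz":0}]';python3 go.py .497 .186 .131 105.5;cat > w.py <<'E'
from h import *
for n in('top','scene'):
    f=snapshot(n)['frame'];r=f[125:190,235:285] if n=='top' else f[195:225,375:400]
    m=(r.min(2)>150);print(n,m.sum(),np.argwhere(m).mean(0) if m.any() else '')
E
python3 w.py
```

```text
t: 5.55
tool_pos: [0.4937, 0.1851, 0.1121]
tool_rot: [-1.903, -2.499, 0.0]
ft_force: [-2.5, 0.2, -2.6]
gripper_width: 0.113
t 5.55 grasp [0.4937 0.1851 0.1308] xaxis [-0.266  0.964  0.   ] zaxis [-0. -0. -1.] grip 0.113 F [-2.5  0.2 -2.6] q7 1.47
shift mm [-0.   3.4 -0.2] rotvec deg [-0.  -0.  -0.1]
top 351 [42.84615385 12.25641026]
scene 8 [2.625 0.375]
```

```bash
python3 -m crank '[{"grip":-1,"x":0,"y":2,"z":0,"wx":0,"wy":0,"wz":0},{"grip":-1,"x":0,"y":4,"z":0,"wx":0,"wy":0,"wz":0},{"grip":-1,"x":0,"y":4,"z":0,"wx":0,"wy":0,"wz":0},{"grip":-1,"x":0,"y":4,"z":0,"wx":0,"wy":0,"wz":0},{"grip":-1,"x":0,"y":4,"z":0,"wx":0,"wy":0,"wz":0}]';python3 go.py .497 .186 .131 105.5;cat > w.py <<'E'
from h import *
a=cv2.imread('pics/top0.png')
f=snapshot('top')['frame'][:,:,::-1]
for v in range(126,190,4): print(v,cv2.absdiff(a,f)[v:v+4,235:275].max(2).mean().round(1),end='; ')
E
python3 w.py
```

```text
t: 6.15
tool_pos: [0.4975, 0.186, 0.1122]
tool_rot: [-1.904, -2.499, 0.0]
ft_force: [-2.9, -0.6, -5.5]
gripper_width: 0.115
t 6.15 grasp [0.4975 0.186  0.1309] xaxis [-0.265  0.964 -0.   ] zaxis [-0. -0. -1.] grip 0.115 F [-2.9 -0.6 -5.5] q7 1.47
shift mm [ 0.2 -0.5 -0.1] rotvec deg [-0.   0.  -0.1]
126 11.6; 130 18.3; 134 21.7; 138 20.0; 142 21.4; 146 23.9; 150 28.6; 154 28.4; 158 24.3; 162 20.8; 166 17.4; 170 16.1; 174 16.8; 178 26.4; 182 29.4; 186 28.8;
```

```bash
python3 -m crank '[{"grip":-1,"x":0,"y":0,"z":0,"wx":0,"wy":0,"wz":0},{"grip":-1,"x":0,"y":0,"z":0,"wx":0,"wy":0,"wz":0},{"grip":-1,"x":0,"y":0,"z":0,"wx":0,"wy":0,"wz":0}]' | grep ft;  python3 - <<'E'
from h import *
T=snapshot('top')['frame'];S=snapshot('scene')['frame']
a=cv2.resize(T[120:240,230:360,::-1],None,fx=3,fy=3,interpolation=2);b=cv2.resize(S[150:270,300:430,::-1],None,fx=3,fy=3,interpolation=2)
cv2.imwrite('pics/e.png',np.hstack([a,b]))
E
```

```text
ft_force: [-1.9, -0.7, -4.2]
```

View pics/e.png

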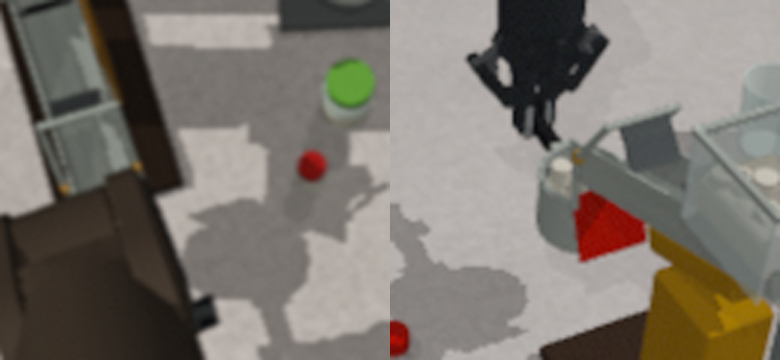

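The chute is empty and white pieces are visible in the pot (crop 562,170). Drawing back slowly.

```bash
python3 -m crank '[{"grip":-1,"x":0,"y":-3,"z":0,"wx":0,"wy":0,"wz":0},{"grip":-1,"x":0,"y":-8,"z":0,"wx":0,"wy":0,"wz":0},{"grip":-1,"x":0,"y":-16,"z":0,"wx":0,"wy":0,"wz":0},{"grip":-1,"x":0,"y":-26,"z":0,"wx":0,"wy":0,"wz":0},{"grip":-1,"x":0,"y":-38,"z":0,"wx":0,"wy":0,"wz":0},{"grip":-1,"x":0,"y":-50,"z":0,"wx":0,"wy":0,"wz":0},{"grip":-1,"x":0,"y":-56,"z":0,"wx":0,"wy":0,"wz":0},{"grip":-1,"x":0,"y":-56,"z":0,"wx":0,"wy":0,"wz":0}]';python3 go.py .47 -.15 .16 96;  python3 - <<'E'
from h import *
T=snapshot('top')['frame'];S=snapshot('scene')['frame']
a=cv2.resize(T[120:240,230:360,::-1],None,fx=3,fy=3,interpolation=2);b=cv2.resize(S[150:270,300:430,::-1],None,fx=3,fy=3,interpolation=2)
cv2.imwrite('pics/f.png',np.hstack([a,b]))
E
```

```text
t: 7.4
tool_pos: [0.4426, 0.1709, 0.1124]
tool_rot: [-1.903, -2.499, 0.0]
ft_force: [0.5, -0.5, -3.1]
gripper_width: 0.112
t 7.4 grasp [0.4426 0.1709 0.1311] xaxis [-0.266  0.964  0.   ] zaxis [-0.  0. -1.] grip 0.112 F [ 0.5 -0.5 -3.1] q7 1.44
shift mm [-316.7  -58.9  -29. ] rotvec deg [-0.  -0.   9.4]
```

View pics/f.png

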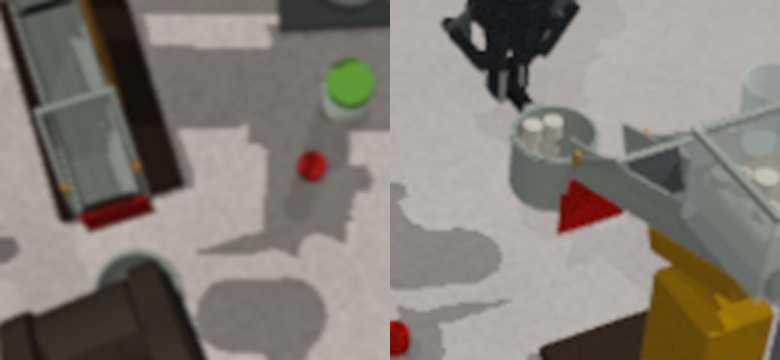

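Six or fewer pieces show in the pot (two stand on top at 533,132 and 553,128); the chute is empty and the paddle has fallen back. Carrying to the mill at clear height.

```bash
python3 -m crank '[{"grip":-1,"x":-4,"y":-3,"z":-10,"wx":0,"wy":0,"wz":0},{"grip":-1,"x":-16,"y":-9,"z":-24,"wx":0,"wy":0,"wz":0},{"grip":-1,"x":-40,"y":-15,"z":-36,"wx":0,"wy":0,"wz":0},{"grip":-1,"x":-70,"y":-21,"z":-44,"wx":0,"wy":0,"wz":1},{"grip":-1,"x":-105,"y":-27,"z":-44,"wx":0,"wy":0,"wz":2},{"grip":-1,"x":-140,"y":-33,"z":-44,"wx":0,"wy":0,"wz":3},{"grip":-1,"x":-175,"y":-39,"z":-44,"wx":0,"wy":0,"wz":4},{"grip":-1,"x":-210,"y":-45,"z":-44,"wx":0,"wy":0,"wz":6},{"grip":-1,"x":-245,"y":-50,"z":-44,"wx":0,"wy":0,"wz":8},{"grip":-1,"x":-280,"y":-55,"z":-44,"wx":0,"wy":0,"wz":9.4}]';python3 go.py .479 -.196 .175 96
```

```text
t: 8.5
tool_pos: [0.4652, -0.1153, 0.157]
tool_rot: [2.104, 2.332, 0.001]
ft_force: [-0.2, 0.7, -3.9]
gripper_width: 0.118
t 8.5 grasp [ 0.4652 -0.1153  0.1757] xaxis [-0.103  0.995 -0.   ] zaxis [ 0.001 -0.    -1.   ] grip 0.118 F [-0.2  0.7 -3.9] q7 1.94
shift mm [-81.6   5.4   0.8] rotvec deg [ 0.1  0.  -0.1]
```

```bash
python3 -m crank '[{"grip":-1,"x":-28,"y":2,"z":0,"wx":0,"wy":0,"wz":0},{"grip":-1,"x":-55,"y":4,"z":0,"wx":0,"wy":0,"wz":0},{"grip":-1,"x":-75,"y":5,"z":0,"wx":0,"wy":0,"wz":0},{"grip":-1,"x":-81,"y":5,"z":0,"wx":0,"wy":0,"wz":0},{"grip":-1,"x":-81,"y":5,"z":0,"wx":0,"wy":0,"wz":0},{"grip":-1,"x":-81,"y":5,"z":0,"wx":0,"wy":0,"wz":0}]' | head -2;python3 go.py .479 -.196 .175 96; python3 - <<'E'
from h import *
T=snapshot('top')['frame'];S=snapshot('scene')['frame']
cv2.imwrite('pics/S_h.png',S[:,:,::-1]);cv2.imwrite('pics/T_h.png',T[:,:,::-1])
a=cv2.resize(T[150:250,370:470,::-1],None,fx=4,fy=4,interpolation=2);b=cv2.resize(S[165:265,150:250,::-1],None,fx=4,fy=4,interpolation=2)
cv2.imwrite('pics/m.png',np.hstack([a,b]))
E
```

```text
t: 9.1
tool_pos: [0.4783, -0.1923, 0.1563]
t 9.1 grasp [ 0.4783 -0.1923  0.175 ] xaxis [-0.105  0.994  0.001] zaxis [-0.     0.001 -1.   ] grip 0.114 F [-1.2  0.5 -3.8] q7 2.12
shift mm [-3.7  0.3  0. ] rotvec deg [-0.  -0.   0.1]
```

View pics/m.png

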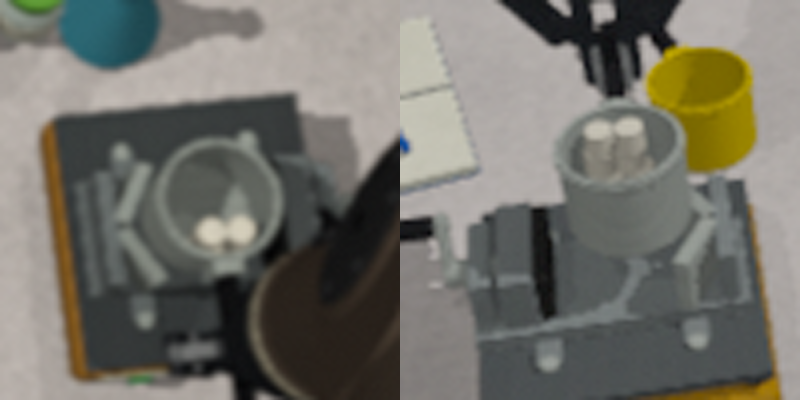

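```bash
python3 - <<'E'
from h import *
np.set_printoptions(precision=4,suppress=True)
T=snapshot('top');S=snapshot('scene')
t=lambda x,y:(370+x/4-.375,150+y/4-.375); c=lambda x,y:(150+(x-400)/4-.375,165+y/4-.375)
print('rim T',plane(T,*t(217.5,199),.189),'rim S',plane(S,*c(622,152),.189))
print('rim tri',*tri(T,t(217.5,199),S,c(622,152)))
for n,p in dict(Vpx=(151,167),Vmx=(163,281)).items(): print(n,'T',plane(T,*t(*p),.119))
# scene: V +x arm end top, pad +x end top-right corner
for n,p in dict(Vpx=(688,255),Vtip=(716,213),padpx_tr=(553,315),padtop_px=(545,262),padtop_mx=(545,207)).items(): print(n,'S',plane(S,*c(*p),.119),plane(S,*c(*p),.082))
print(proj(S,[.573,-.179,.079]),proj(T,[.573,-.179,.079]))
E
```

```text
rim T [ 0.5744 -0.1803  0.189 ] rim S [ 0.5887 -0.1777  0.189 ]
rim tri [ 0.5763 -0.1813  0.1791] 0.00335476267053393
Vpx T [ 0.6099 -0.1558  0.119 ]
Vmx T [ 0.5323 -0.1606  0.119 ]
Vpx S [ 0.6079 -0.1462  0.119 ] [ 0.5685 -0.1514  0.082 ]
Vtip S [ 0.5713 -0.1297  0.119 ] [ 0.5302 -0.1341  0.082 ]
padpx_tr S [ 0.6509 -0.2243  0.119 ] [ 0.6134 -0.233   0.082 ]
padtop_px S [ 0.6045 -0.2327  0.119 ] [ 0.5649 -0.2418  0.082 ]
padtop_mx S [ 0.5539 -0.2368  0.119 ] [ 0.5119 -0.2461  0.082 ]
(np.float64(210.80902323984222), np.float64(231.2688016859636)) (np.float64(413.0426643618864), np.float64(207.35400981741984))
```

The top view puts the pot axis at (0.574, -0.181). It is centred in mill x to about 1 mm and sits about 6 mm too far toward the V jaw. I'll correct that and lower in two stages, watching the force.

```bash
python3 go.py .479 -.1985 .127 96; python3 -m crank '[{"grip":-1,"x":-2,"y":0,"z":0,"wx":0,"wy":0,"wz":0},{"grip":-1,"x":-3,"y":0,"z":6,"wx":0,"wy":0,"wz":0},{"grip":-1,"x":-3,"y":0,"z":14,"wx":0,"wy":0,"wz":0},{"grip":-1,"x":-3,"y":0,"z":22,"wx":0,"wy":0,"wz":0},{"grip":-1,"x":-3,"y":0,"z":30,"wx":0,"wy":0,"wz":0},{"grip":-1,"x":-3,"y":0,"z":36,"wx":0,"wy":0,"wz":0},{"grip":-1,"x":-3,"y":0,"z":41,"wx":0,"wy":0,"wz":0},{"grip":-1,"x":-3,"y":0,"z":41,"wx":0,"wy":0,"wz":0},{"grip":-1,"x":-3,"y":0,"z":41,"wx":0,"wy":0,"wz":0}]' | head -4;python3 go.py .479 -.1985 .127 96
```

```text
t 9.3 grasp [ 0.4785 -0.1923  0.175 ] xaxis [-0.106  0.994  0.   ] zaxis [-0.  0. -1.] grip 0.11 F [-0.6 -0.4 -3.9] q7 2.12
shift mm [-6.2 -0.1 48. ] rotvec deg [-0.  -0.   0.1]
t: 10.2
tool_pos: [0.4788, -0.1965, 0.1152]
tool_rot: [-2.102, -2.335, 0.0]
ft_force: [0.3, 0.2, -4.1]
t 10.2 grasp [ 0.4788 -0.1965  0.1339] xaxis [-0.104  0.995 -0.   ] zaxis [-0. -0. -1.] grip 0.115 F [ 0.3  0.2 -4.1] q7 2.15
shift mm [-2.   0.   6.9] rotvec deg [-0.  0. -0.]
```

```bash
python3 -m crank '[{"grip":-1,"x":-1,"y":0,"z":3,"wx":0,"wy":0,"wz":0},{"grip":-1,"x":-1,"y":0,"z":5,"wx":0,"wy":0,"wz":0},{"grip":-1,"x":-1,"y":0,"z":6,"wx":0,"wy":0,"wz":0},{"grip":-1,"x":-1,"y":0,"z":6,"wx":0,"wy":0,"wz":0}]' | head -4;python3 go.py .479 -.1985 .127 96
```

```text
t: 10.6
tool_pos: [0.4789, -0.1975, 0.1093]
tool_rot: [2.102, 2.334, 0.0]
ft_force: [-1.3, 0.5, -1.4]
t 10.6 grasp [ 0.4788 -0.1975  0.128 ] xaxis [-0.104  0.995 -0.   ] zaxis [ 0. -0. -1.] grip 0.114 F [-1.3  0.5 -1.4] q7 2.16
shift mm [-1.  0.  1.] rotvec deg [ 0.  0. -0.]
```

```bash
python3 -m crank '[{"grip":-1,"x":0,"y":0,"z":1,"wx":0,"wy":0,"wz":0},{"grip":-1,"x":0,"y":0,"z":2,"wx":0,"wy":0,"wz":0},{"grip":-1,"x":0,"y":0,"z":2,"wx":0,"wy":0,"wz":0}]' | head -4;python3 go.py .479 -.1985 .127 96
```

```text
t: 10.9
tool_pos: [0.4786, -0.1977, 0.1081]
tool_rot: [2.103, 2.334, 0.001]
ft_force: [-7.1, 0.9, 12.6]
t 10.9 grasp [ 0.4786 -0.1977  0.1268] xaxis [-0.104  0.995  0.   ] zaxis [ 0.  0. -1.] grip 0.114 F [-7.1  0.9 12.6] q7 2.16
shift mm [-0.8  0.3 -0.2] rotvec deg [ 0. -0. -0.]
```

```bash
python3 -m crank '[{"grip":-1,"x":0,"y":0,"z":-1,"wx":0,"wy":0,"wz":0},{"grip":-0.5,"x":0,"y":0,"z":-1,"wx":0,"wy":0,"wz":0},{"grip":-0.2,"x":0,"y":0,"z":-1,"wx":0,"wy":0,"wz":0},{"grip":-0.2,"x":0,"y":0,"z":-1,"wx":0,"wy":0,"wz":0},{"grip":-0.2,"x":0,"y":0,"z":-1,"wx":0,"wy":0,"wz":0},{"grip":-0.2,"x":0,"y":0,"z":-20,"wx":0,"wy":0,"wz":0},{"grip":-0.2,"x":0,"y":0,"z":-60,"wx":0,"wy":0,"wz":0},{"grip":-0.2,"x":0,"y":-20,"z":-90,"wx":0,"wy":0,"wz":0},{"grip":-0.2,"x":0,"y":-50,"z":-90,"wx":0,"wy":0,"wz":0},{"grip":-0.2,"x":0,"y":-80,"z":-90,"wx":0,"wy":0,"wz":0}]';python3 go.py .577 -.326 .20 6;  python3 - <<'E'
from h import *
T=snapshot('top')['frame'];S=snapshot('scene')['frame']
a=cv2.resize(T[150:250,390:490,::-1],None,fx=4,fy=4,interpolation=2);b=cv2.resize(S[175:275,130:230,::-1],None,fx=4,fy=4,interpolation=2)
cv2.imwrite('pics/n.png',np.hstack([a,b]))
E
```

```text
t: 11.9
tool_pos: [0.3992, -0.206, 0.198]
tool_rot: [2.1, 2.334, 0.002]
ft_force: [-0.3, 0.3, -0.3]
gripper_width: 0.402
t 11.9 grasp [ 0.3991 -0.206   0.2167] xaxis [-0.105  0.994 -0.001] zaxis [ 0.002 -0.001 -1.   ] grip 0.402 F [-0.3  0.3 -0.3] q7 2.14
shift mm [-138.   164.2   17.2] rotvec deg [  0.1   0.1 -90. ]
```

View pics/n.png

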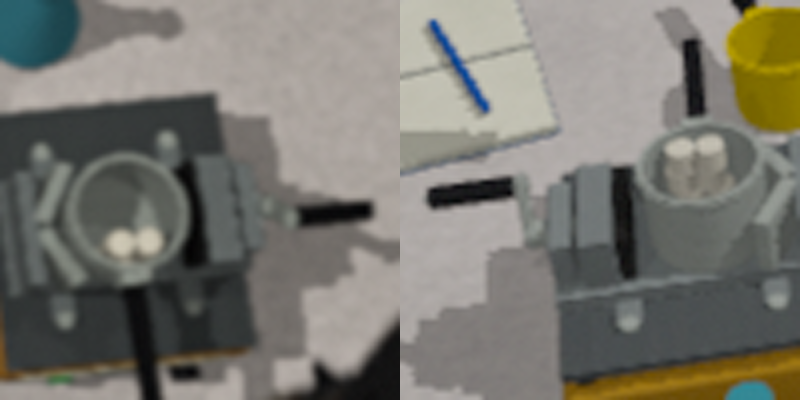

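Pot stands between the jaws, with its rim centred at (128,217) in the top half of the crop. The gap to the pad is visible and the handle points to -x. The pieces stand in two columns. The knob ends are at (298,216) and (372,210) in the top view, and (515,188) and (430,198) in the scene view.

```bash
python3 - <<'E'
from h import *
np.set_printoptions(precision=4,suppress=True)
T=snapshot('top');S=snapshot('scene')
t=lambda x,y:(390+x/4-.375,150+y/4-.375); c=lambda x,y:(130+(x-400)/4-.375,175+y/4-.375)
print(tri(T,t(335,213),S,c(472,193)),tri(T,t(298,216),S,c(515,188)),tri(T,t(372,210),S,c(430,198)))
print('T plane .131',plane(T,*t(335,213),.131),'rim',plane(T,*t(128,217),.141))
E
python3 -m crank '[{"grip":-0.2,"x":-12,"y":14,"z":0,"wx":0,"wy":0,"wz":8},{"grip":-0.2,"x":-28,"y":33,"z":0,"wx":0,"wy":0,"wz":16},{"grip":-0.2,"x":-44,"y":52,"z":0,"wx":0,"wy":0,"wz":24},{"grip":-0.2,"x":-60,"y":71,"z":0,"wx":0,"wy":0,"wz":32},{"grip":-0.2,"x":-76,"y":90,"z":0,"wx":0,"wy":0,"wz":40},{"grip":-0.2,"x":-92,"y":109,"z":0,"wx":0,"wy":0,"wz":48},{"grip":-0.2,"x":-108,"y":128,"z":0,"wx":0,"wy":0,"wz":56},{"grip":-0.2,"x":-124,"y":147,"z":0,"wx":0,"wy":0,"wz":64},{"grip":-0.2,"x":-134,"y":160,"z":0,"wx":0,"wy":0,"wz":72},{"grip":-0.2,"x":-138,"y":164,"z":0,"wx":0,"wy":0,"wz":80}]'; python3 go.py .577 -.326 .20 6
```

```text
(array([ 0.5767, -0.3271,  0.1275]), np.float64(0.0026548001165197692)) (array([ 0.5747, -0.302 ,  0.1273]), np.float64(0.0033669624122517625)) (array([ 0.5787, -0.3518,  0.1277]), np.float64(0.002691146555598916))
T plane .131 [ 0.5761 -0.3271  0.131 ] rim [ 0.5716 -0.1867  0.141 ]
t: 13.1
tool_pos: [0.5794, -0.3261, 0.1961]
tool_rot: [3.111, 0.432, -0.001]
ft_force: [0.2, -0.9, 0.3]
gripper_width: 0.399
t 13.1 grasp [ 0.5794 -0.326   0.2148] xaxis [ 0.962  0.272 -0.   ] zaxis [-0.    -0.001 -1.   ] grip 0.399 F [ 0.2 -0.9  0.3] q7 1.06
shift mm [-2.3 -0.7 14.8] rotvec deg [0.1 0.  9.8]
```

```bash
python3 -m crank '[{"grip":-0.2,"x":-4,"y":7,"z":20,"wx":0,"wy":0,"wz":7},{"grip":-0.2,"x":-4,"y":7,"z":40,"wx":0,"wy":0,"wz":9.8},{"grip":-0.2,"x":-4,"y":7,"z":40,"wx":0,"wy":0,"wz":9.8}]'|head -1; python3 go.py .5773 -.334 .130 6
```

```text
t: 13.4
t 13.4 grasp [ 0.5748 -0.3322  0.1725] xaxis [ 0.994  0.109 -0.004] zaxis [-0.005  0.002 -1.   ] grip 0.405 F [-0.1 -0.6 -0.6] q7 0.95
shift mm [ 2.6  2.2 42.5] rotvec deg [-0.1  0.3  0.2]
```

```bash
python3 -m crank '[{"grip":-0.2,"x":3,"y":2,"z":22,"wx":0,"wy":0,"wz":0},{"grip":-0.2,"x":3,"y":2,"z":42,"wx":0,"wy":0,"wz":0},{"grip":-0.2,"x":3,"y":2,"z":42,"wx":0,"wy":0,"wz":0},{"grip":-1,"x":3,"y":2,"z":42,"wx":0,"wy":0,"wz":0},{"grip":-1,"x":3,"y":2,"z":42,"wx":0,"wy":0,"wz":0},{"grip":-1,"x":3,"y":2,"z":42,"wx":0,"wy":0,"wz":0},{"grip":-1,"x":3,"y":2,"z":42,"wx":0,"wy":0,"wz":0}]' 20|tail -2; python3 go.py .5773 -.334 .130 6
```

```text
ft_force: [-1.0, 0.9, 4.6]
gripper_width: 0.162
t 14.1 grasp [ 0.5786 -0.3356  0.1351] xaxis [0.994 0.108 0.002] zaxis [ 0.002 -0.    -1.   ] grip 0.162 F [-1.   0.9  4.6] q7 0.98
shift mm [-1.2 -1.8  5.1] rotvec deg [ 0.  -0.1  0.2]
```

```bash
python3 -m crank '[{"grip":-1,"x":0,"y":0,"z":0,"wx":0,"wy":0,"wz":0},{"grip":-1,"x":0,"y":0,"z":0,"wx":0,"wy":0,"wz":0}]'|tail -2; python3 go.py .5773 -.334 .130 6
```

```text
ft_force: [-0.9, 2.0, 5.7]
gripper_width: 0.16
t 14.3 grasp [ 0.5786 -0.3356  0.135 ] xaxis [0.994 0.108 0.002] zaxis [ 0.002 -0.    -1.   ] grip 0.16 F [-0.9  2.   5.7] q7 0.98
shift mm [-1.2 -1.7  5. ] rotvec deg [ 0.  -0.1  0.2]
```

```bash
python3 -m crank '[{"grip":-1,"x":4,"y":0,"z":-1.2,"wx":0,"wy":0,"wz":0},{"grip":-1,"x":8,"y":0,"z":-1.9,"wx":0,"wy":0,"wz":0},{"grip":-1,"x":16.3,"y":0,"z":-1.7,"wx":0,"wy":0,"wz":0},{"grip":-1,"x":24.3,"y":0,"z":0.7,"wx":0,"wy":0,"wz":0},{"grip":-1,"x":31.4,"y":0,"z":5.1,"wx":0,"wy":0,"wz":0},{"grip":-1,"x":31.4,"y":0,"z":5.1,"wx":0,"wy":0,"wz":0}]'|tail -2; python3 go.py .5773 -.334 .130 6
```

```text
ft_force: [7.0, -0.6, 2.4]
gripper_width: 0.167
t 14.9 grasp [ 0.6117 -0.3322  0.1296] xaxis [0.994 0.109 0.004] zaxis [ 0.004 -0.002 -1.   ] grip 0.167 F [ 7.  -0.6  2.4] q7 0.95
shift mm [-34.4  -2.   -0.5] rotvec deg [ 0.1 -0.2  0.3]
```

```bash
python3 -m crank '[{"grip":-1,"x":5.8,"y":0,"z":6.1,"wx":0,"wy":0,"wz":0},{"grip":-1,"x":9.8,"y":0,"z":13.4,"wx":0,"wy":0,"wz":0},{"grip":-1,"x":11.7,"y":0,"z":21.6,"wx":0,"wy":0,"wz":0},{"grip":-1,"x":11.5,"y":0,"z":29.9,"wx":0,"wy":0,"wz":0},{"grip":-1,"x":11.5,"y":0,"z":29.9,"wx":0,"wy":0,"wz":0}]'|tail -2; python3 go.py .5773 -.334 .130 6
```

```text
ft_force: [9.7, -3.9, -5.7]
gripper_width: 0.165
t 15.4 grasp [ 0.6214 -0.3311  0.0977] xaxis [0.994 0.108 0.001] zaxis [ 0.001 -0.001 -1.   ] grip 0.165 F [ 9.7 -3.9 -5.7] q7 0.95
shift mm [-44.2  -1.9 -32.4] rotvec deg [ 0.1 -0.1  0.2]
```

```bash
python3 -m crank '[{"grip":-1,"x":-1.2,"y":0,"z":8,"wx":0,"wy":0,"wz":0},{"grip":-1,"x":-5.4,"y":0,"z":15.1,"wx":0,"wy":0,"wz":0},{"grip":-1,"x":-11.5,"y":0,"z":20.9,"wx":0,"wy":0,"wz":0},{"grip":-1,"x":-19,"y":0,"z":24.9,"wx":0,"wy":0,"wz":0},{"grip":-1,"x":-27,"y":0,"z":26.8,"wx":0,"wy":0,"wz":0},{"grip":-1,"x":-35.3,"y":0,"z":26.6,"wx":0,"wy":0,"wz":0},{"grip":-1,"x":-35.3,"y":0,"z":26.6,"wx":0,"wy":0,"wz":0}]'|tail -2; python3 go.py .5773 -.334 .130 6
```

```text
ft_force: [0.2, 2.5, 15.7]
gripper_width: 0.164
t 16.1 grasp [ 0.5854 -0.3349  0.0738] xaxis [0.994 0.107 0.002] zaxis [ 0.002  0.    -1.   ] grip 0.164 F [ 0.2  2.5 15.7] q7 1.01
shift mm [ -7.9  -1.8 -56.3] rotvec deg [ 0.  -0.1  0.1]
```

```bash
python3 -m crank '[{"grip":-1,"x":-8,"y":0,"z":-3.4,"wx":0,"wy":0,"wz":0},{"grip":-1,"x":-15,"y":0,"z":-7.7,"wx":0,"wy":0,"wz":0},{"grip":-1,"x":-20.9,"y":0,"z":-13.8,"wx":0,"wy":0,"wz":0},{"grip":-1,"x":-24.9,"y":0,"z":-21.1,"wx":0,"wy":0,"wz":0},{"grip":-1,"x":-26.8,"y":0,"z":-29.3,"wx":0,"wy":0,"wz":0},{"grip":-1,"x":-26.6,"y":0,"z":-37.6,"wx":0,"wy":0,"wz":0},{"grip":-1,"x":-26.6,"y":0,"z":-37.6,"wx":0,"wy":0,"wz":0}]'|tail -2; python3 go.py .5773 -.334 .130 6
```

```text
ft_force: [3.6, -1.6, 1.8]
gripper_width: 0.167
t 16.8 grasp [ 0.5592 -0.3376  0.1101] xaxis [0.994 0.108 0.001] zaxis [ 0.001 -0.    -1.   ] grip 0.167 F [ 3.6 -1.6  1.8] q7 1.01
shift mm [ 18.4  -1.6 -19.9] rotvec deg [ 0.  -0.1  0.2]
```

```bash
python3 -m crank '[{"grip":-1,"x":2.4,"y":0,"z":-8,"wx":0,"wy":0,"wz":0},{"grip":-1,"x":6.7,"y":0,"z":-15.1,"wx":0,"wy":0,"wz":0},{"grip":-1,"x":12.8,"y":0,"z":-20.9,"wx":0,"wy":0,"wz":0},{"grip":-1,"x":20.1,"y":0,"z":-24.9,"wx":0,"wy":0,"wz":0},{"grip":-1,"x":28.3,"y":0,"z":-26.8,"wx":0,"wy":0,"wz":0},{"grip":-1,"x":36.6,"y":0,"z":-26.6,"wx":0,"wy":0,"wz":0},{"grip":-1,"x":44.6,"y":0,"z":-24.2,"wx":0,"wy":0,"wz":0},{"grip":-1,"x":51.7,"y":0,"z":-19.9,"wx":0,"wy":0,"wz":0},{"grip":-1,"x":51.7,"y":0,"z":-19.9,"wx":0,"wy":0,"wz":0}]'|tail -2; python3 go.py .5773 -.334 .130 6
```

```text
ft_force: [4.2, -4.7, -0.4]
gripper_width: 0.167
t 17.7 grasp [ 0.6123 -0.332   0.1292] xaxis [0.994 0.109 0.001] zaxis [ 0.001 -0.001 -1.   ] grip 0.167 F [ 4.2 -4.7 -0.4] q7 0.94
shift mm [-35.   -1.9  -0.8] rotvec deg [ 0.1 -0.1  0.3]
```

```bash
python3 -m crank '[{"grip":-1,"x":5.8,"y":0,"z":6.1,"wx":0,"wy":0,"wz":0},{"grip":-1,"x":9.8,"y":0,"z":13.4,"wx":0,"wy":0,"wz":0},{"grip":-1,"x":11.9,"y":0,"z":21.6,"wx":0,"wy":0,"wz":0},{"grip":-1,"x":12,"y":0,"z":29.9,"wx":0,"wy":0,"wz":0},{"grip":-1,"x":9.6,"y":0,"z":37.9,"wx":0,"wy":0,"wz":0},{"grip":-1,"x":8.2,"y":0,"z":40.9,"wx":0,"wy":0,"wz":0},{"grip":-1,"x":8.2,"y":0,"z":40.9,"wx":0,"wy":0,"wz":0}]'|tail -2; python3 go.py .5773 -.334 .130 6
python3 - <<'E'
from h import *
S=snapshot('scene')['frame'][:,:,::-1];cv2.imwrite('pics/S_end.png',S);a=cv2.imread('pics/S_h.png')
for v in (222,226,230,234): print(v,S[v,178:232].sum(1).tolist())
E
```

```text
ft_force: [-2.9, -5.6, -0.7]
gripper_width: 0.166
t 18.4 grasp [ 0.617  -0.3315  0.0874] xaxis [ 0.994  0.107 -0.003] zaxis [-0.003  0.    -1.   ] grip 0.166 F [-2.9 -5.6 -0.7] q7 0.96
shift mm [-39.8  -1.8 -42.5] rotvec deg [-0.   0.2  0.1]
222 [231, 227, 245, 325, 370, 369, 369, 322, 265, 264, 260, 207, 99, 122, 249, 348, 416, 409, 351, 309, 282, 328, 376, 392, 406, 394, 368, 380, 442, 417, 348, 361, 380, 404, 415, 404, 399, 422, 425, 392, 363, 353, 363, 365, 373, 400, 444, 462, 459, 415, 357, 360, 371, 376]
226 [237, 236, 243, 326, 370, 371, 336, 287, 267, 260, 264, 213, 99, 72, 115, 234, 290, 293, 297, 298, 317, 334, 351, 363, 364, 352, 350, 366, 350, 335, 351, 342, 319, 313, 324, 344, 346, 353, 357, 358, 359, 366, 409, 449, 461, 461, 441, 398, 311, 248, 251, 331, 377, 370]
230 [353, 349, 324, 341, 372, 366, 368, 368, 364, 366, 342, 247, 130, 61, 69, 114, 235, 295, 299, 298, 305, 302, 307, 305, 307, 308, 309, 307, 313, 316, 313, 321, 328, 330, 332, 337, 341, 347, 349, 331, 354, 412, 428, 436, 412, 374, 348, 291, 247, 252, 250, 248, 250, 248]
234 [253, 253, 242, 320, 369, 359, 352, 346, 337, 335, 336, 326, 245, 79, 82, 71, 149, 245, 290, 299, 299, 305, 306, 308, 304, 303, 301, 307, 306, 310, 314, 317, 319, 320, 326, 325, 308, 289, 288, 281, 284, 294, 295, 296, 329, 347, 296, 256, 250, 246, 255, 248, 245, 243]
```

Crank at about 480°, so the jaw is at about 16 mm; the pad now meets the pot wall in the image. Adding about 8° more, then releasing and going straight up.

```bash
python3 -m crank '[{"grip":-1,"x":-1.6,"y":0,"z":2.3,"wx":0,"wy":0,"wz":0},{"grip":-1,"x":-3.2,"y":0,"z":4.6,"wx":0,"wy":0,"wz":0},{"grip":-1,"x":-3.2,"y":0,"z":4.6,"wx":0,"wy":0,"wz":0},{"grip":-1,"x":-3.2,"y":0,"z":4.6,"wx":0,"wy":0,"wz":0}]'|tail -2; python3 go.py .5773 -.334 .130 6
python3 -m crank '[{"grip":-0.3,"x":0,"y":0,"z":0,"wx":0,"wy":0,"wz":0},{"grip":-0.3,"x":0,"y":0,"z":0,"wx":0,"wy":0,"wz":0},{"grip":-0.3,"x":0,"y":0,"z":0,"wx":0,"wy":0,"wz":0},{"grip":-0.3,"x":0,"y":0,"z":-10,"wx":0,"wy":0,"wz":0},{"grip":-0.3,"x":0,"y":0,"z":-35,"wx":0,"wy":0,"wz":0},{"grip":-0.3,"x":0,"y":0,"z":-75,"wx":0,"wy":0,"wz":0},{"grip":-0.3,"x":0,"y":10,"z":-120,"wx":0,"wy":0,"wz":0},{"grip":-0.3,"x":-20,"y":40,"z":-150,"wx":0,"wy":0,"wz":0},{"grip":-0.3,"x":-60,"y":70,"z":-150,"wx":0,"wy":0,"wz":0},{"grip":-0.3,"x":-100,"y":100,"z":-150,"wx":0,"wy":0,"wz":0}]'; python3 - <<'E'
from h import *
T=snapshot('top');S=snapshot('scene')
cv2.imwrite('pics/T_end2.png',T['frame'][:,:,::-1]);cv2.imwrite('pics/S_end2.png',S['frame'][:,:,::-1])
f=T['frame'].astype(int)
for v in (200,204,208,214,218): print(v,f[v,398:448].sum(1).tolist())
# dark pad, red paddle
h=cv2.cvtColor(T['frame'],cv2.COLOR_RGB2HSV)
for nm,m in(('red',((h[...,0]<8)|(h[...,0]>172))&(h[...,1]>150)),('dark',h[...,2]<45),('white',(h[...,1]<40)&(h[...,2]>190))):
    k,l,st,ce=cv2.connectedComponentsWithStats(m.astype(np.uint8))
    for i in range(1,k):
        if 15<st[i,4]<500 and 230<ce[i][0]<490 and 130<ce[i][1]<260: print(nm,st[i,4],ce[i].round(1))
E
```

```text
ft_force: [-2.8, -3.7, 4.4]
gripper_width: 0.169
t 18.85 grasp [ 0.614  -0.3319  0.0835] xaxis [ 0.994  0.107 -0.002] zaxis [-0.002  0.    -1.   ] grip 0.169 F [-2.8 -3.7  4.4] q7 0.97
shift mm [-36.8  -1.8 -46.4] rotvec deg [-0.   0.1  0.1]
t: 19.85
tool_pos: [0.5268, -0.4426, 0.2177]
tool_rot: [3.135, 0.173, 0.004]
ft_force: [-0.3, -0.4, -0.2]
gripper_width: 0.344
200 [246, 243, 312, 372, 390, 363, 323, 318, 325, 292, 252, 233, 234, 235, 232, 238, 236, 234, 237, 234, 235, 233, 235, 231, 246, 279, 312, 298, 269, 261, 264, 267, 265, 273, 306, 338, 308, 232, 182, 193, 227, 263, 274, 246, 206, 189, 209, 240, 257, 260]
204 [322, 351, 370, 365, 323, 266, 269, 312, 322, 290, 248, 233, 235, 235, 235, 237, 238, 239, 239, 238, 238, 235, 236, 263, 316, 362, 377, 372, 350, 310, 277, 268, 266, 265, 277, 321, 336, 272, 201, 179, 190, 226, 271, 283, 268, 251, 256, 285, 302, 303]
208 [293, 318, 347, 370, 351, 309, 266, 274, 314, 340, 322, 287, 270, 265, 268, 267, 282, 339, 429, 488, 507, 479, 418, 376, 422, 494, 531, 534, 522, 472, 374, 272, 241, 277, 322, 336, 255, 169, 161, 180, 191, 229, 267, 281, 268, 230, 187, 160, 145, 130]
214 [290, 278, 236, 186, 203, 268, 326, 356, 356, 328, 284, 263, 283, 326, 354, 337, 303, 297, 334, 380, 418, 428, 391, 310, 269, 299, 352, 384, 384, 355, 320, 289, 245, 160, 70, 23, 31, 89, 189, 272, 290, 291, 287, 288, 291, 287, 257, 202, 171, 164]
218 [278, 289, 278, 239, 178, 157, 192, 238, 284, 325, 356, 358, 332, 279, 220, 202, 209, 220, 235, 269, 321, 374, 383, 380, 380, 382, 374, 328, 238, 177, 166, 161, 155, 152, 148, 148, 149, 155, 157, 154, 154, 165, 173, 176, 167, 164, 163, 151, 144, 139]
red 64 [333.7 174.9]
red 135 [268.1 189.9]
dark 91 [236.2 139.4]
dark 38 [249.5 185.6]
dark 18 [266.2 186.8]
dark 54 [463.5 193.5]
dark 30 [433.2 214.3]
dark 17 [442.7 220.3]
dark 331 [427.3 232.2]
dark 16 [435.6 242.8]
```

```bash
python3 - <<'E'
from h import *
f=cv2.imread('pics/T_end2.png').astype(int);T=snapshot('top')
for u in (413,420,426): print(u,f[182:226,u].sum(1).tolist())
a=cv2.imread('pics/T_h.png');b=cv2.imread('pics/T_end2.png');d=cv2.absdiff(cv2.imread('pics/top0.png'),b).max(2)
print('bystander diffs',{k:d[v0:v1,u0:u1].mean().round(1) for k,(u0,u1,v0,v1) in dict(jars=(335,390,135,160),flask=(385,410,138,165),vial=(328,340,168,182),reagent=(175,205,185,212),beaker=(172,205,252,278)).items()})
print('rim',plane(T,419.6,203.8,.141),get_obs()['ft_force'])
E
```

```text
413 [169, 165, 164, 165, 163, 163, 182, 238, 301, 312, 248, 202, 201, 223, 235, 235, 238, 238, 238, 232, 233, 237, 237, 236, 243, 257, 267, 273, 290, 297, 301, 318, 337, 342, 302, 240, 202, 190, 172, 148, 115, 112, 134, 145]
420 [165, 165, 165, 165, 161, 178, 265, 327, 283, 216, 195, 189, 188, 195, 218, 233, 241, 237, 235, 232, 233, 234, 236, 244, 253, 305, 418, 503, 537, 539, 517, 454, 391, 398, 383, 357, 383, 404, 357, 213, 77, 35, 40, 50]
426 [164, 158, 162, 161, 159, 156, 159, 210, 299, 338, 298, 254, 244, 253, 254, 258, 261, 266, 269, 284, 307, 332, 350, 361, 383, 447, 522, 549, 555, 552, 528, 461, 384, 362, 325, 258, 238, 241, 197, 136, 126, 138, 139, 141]
bystander diffs {'jars': np.float64(4.7), 'flask': np.float64(4.3), 'vial': np.float64(4.2), 'reagent': np.float64(4.1), 'beaker': np.float64(5.3)}
rim [ 0.57184332 -0.18142004  0.141     ] [ 9.73110518e-02  1.15147916e+00 -5.60422667e-04]
```

```bash
python3 -c "
from bench import *
print(hand_in(),get_obs()['t'])"
```

```text
the job is handed in; nothing more can be done
the job is handed in; nothing more can be done
```

I filled the pot at the feeder, stood it on the mill bed between the jaws, let go and clamped it by turning the crank to about 490°. I handed the job in at about 20 s of the 61 s allowed; no verdict came back.

**What the last checks showed**
- **Pot position:** the rim centre measured (0.572–0.573, -0.181), against an estimated bed centre of (0.573, -0.182). The pot had moved about 5–6 mm toward the V jaw while being clamped.
- **Clamp:** the final crank angle puts the jaw at about 16.3 mm, inside the firm range of 16 to 17 mm. I did not measure the clamping force itself.
- **Gate:** the red paddle was back at its starting pixels, so it is shut.
- **Bystanders:** the picture areas around the jars, vial, beaker, flask and reagent bottle showed only small differences from the start.
- **Robot:** the arm was clear of everything, with about 1 N on the wrist, which is noise.

**Less certain**
- **Piece count:** I could not count all six cylinders directly. The chute was empty, the load rose by about 1.5 N (six pieces weigh that), and two standing columns were visible in the pot.
- **Camera mismatch:** the two cameras disagreed by about 1 cm in x, so I relied on the top view and on positions measured relative to the mill. Separate estimates of the bed's y position spread over 6 mm, within the clearance.

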